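Refit a grinder's burr carrier and hold it down for screwing

TASK

Refit the upper burr carrier to the coffee grinder. First slide the grind selector on the deck fully to its coarse end stop (the end with the largest dot) so that the lower burr is out of the way; then lift the carrier off the tray by its handle, lower it upright into the collar with its two screw ears in the two pockets, and press it straight down on its spring with a steady 12 N or so (between 7 and 20 N). Finish while still holding it down like that, so that I can put the screws in, and leave the tools on the tray and the jam jar at the back where they are.

Things in the scene. Friction and masses are not known exactly. Their poses are not given: they have to be found in the camera images.
- grinder: coffee grinder without hopper, 190 x 126 mm in plan, does not move. Origin: centre of its underside on the table; x from its front to its back, y to its left, z up. Flat black deck 130 mm above the table; on the deck's rear a round metal collar, 100 mm outside diameter; on its front only the selector stands up.
- throat (a point): centre of the collar's round opening (69 mm), at its rim, 164 mm above the table, 36 mm behind the grinder's centre; axes as the grinder's. Two pockets, 18 mm wide and 18 mm deep, cut the wall at front and back (on the x axis). Inside: a flat steel ring, the spring seat, top 22 mm below the rim when unloaded; within it the lower burr, a disc 46 mm wide.
- grind (a joint): grind selector, a slide along the grinder's +y: 0 = fine end, 0.044 m = coarse end stop (largest of five dots; the left end, seen from the front). It slides with about 2.5 N and stays where it is left. It lowers the lower burr by half its travel: at 0 the burr is 12 mm below the rim and blocks the carrier, at 0.044 it is 34 mm below.
- selector_top (a point): centre of the top of the selector's upright grip, 31 mm above the deck, 102 mm in front of throat; moves with it. The grip is 12 mm thick along the slide (grinder y), 20 mm along grinder x, and stands 25 mm above a low foot 22 mm long in y. A stop 4 mm high stands at each end of the track; the deck is free otherwise.
- carrier_grip (a point): centre of the straight metal bar handle across the top of the loose upper burr carrier, 48 mm above the carrier's underside. The bar is 60 mm long (x axis), 12 mm thick (y axis), 38 to 58 mm above the underside, on a post at each end; free below between the posts, down to the ring's top at 26 mm.
- carrier: upper burr carrier, upright on the tray, 0.11 to 0.22 kg: black ring 65 mm wide, 26 mm high, hole 36 mm. Origin: centre of its underside, axes as carrier_grip. Two screw ears at the ends of x, 12 mm wide, 8 thick, reach 46 mm from the centre, undersides at 14 mm. Fits either way round. Resting on the spring seat, its underside is 22 mm below the rim and the ears 8 mm down in the pockets.
- seat_spring (a joint): how far the spring seat is pressed down, m: 0 unloaded, 0.010 fully down (the ears then meet the pocket floors). It takes 3 N to start moving and 1.5 N more per mm, so 12 N is 6 mm and 18 N is 10 mm.
- tray: white tray, 191 x 281 mm with a 20 mm rim, fixed; origin at the centre of its underside, floor 4 mm thick. The carrier stands on its right half; a screwdriver and a brush lie on its left half.
- screwdriver: small screwdriver lying in the tray, 140 mm; bystander
- brush: small cleaning brush lying in the tray, 130 mm; bystander
- jam_jar: jam jar, 59 mm wide, 85 mm high, at the back of the table; bystander

How it is judged:
By the outcome, as a careful person would: the job done as asked, in the order asked, and still so for the second after the job is handed in, while the arm keeps its last pose, push and grip.
It also fails if it takes over 51 s, if anything falls off the work surface, if the arm or the gripper's body presses on something with over 40 N, if the wrist force passes 120 N, or if a joint passes its speed limit or range.

ROBOT

A 6-joint arm with a two-finger parallel gripper is mounted at the origin on the work surface; the furniture and walls round the work are solid. World frame = base frame: x ahead of the robot, y to its left, z up, the work surface at z = 0. Lengths are in m, angles in rad, forces in N, time in s.
With the tool pointing down it reaches from about 0.325 to 0.75 m from the base axis. Payload 7.6 kg.
Tool frame: the origin (TCP) lies midway between the tips of the shut fingers; the grasp point (between the pads) lies 19 mm behind it; z points along the fingers, y is the line along which they close (so a half turn about z gives the same grasp; the last joint's range is limited). The gripper opens to 85 mm and grips with 20 to 120 N. Pads are 22 mm wide; open, the fingers measure 114 mm over their backs; the gripper's body (76 mm by 85 mm) begins 54 mm behind the grasp point. The pads swing forward as they close: fully open they stand 13 mm farther back than shut.
Start: joints at [-1.381, 0.052, 1.401, -0, 1.689, -0.07], TCP at [0.135, -0.507, 0.231] pointing down, gripper open.
Joint ranges: [-2.9, 2.9], [-0.91, 2.17], [0.12, 2.37], [-1.06, 4.2], [0.26, 2.73], [-2.93, 2.93]. Speed limits (rad/s): [2.57, 2.57, 3.01, 3.14, 3.14, 3.14].

INTERFACE

Orientations are given as a rotation vector (axis times angle).
In Python, from station import manip gives the robot as it stands. The module is installed in compiled form; this text tells all that it offers.
- The arm moves only by the shell command python3 -m jog 'ROWS' [FORCE]. ROWS is text: rows parted by semicolons, each of 7 numbers parted by spaces: the shift along the tool's x, y, z in m, then the turn, a rotation vector about the tool's x, y, z in rad, then the closure in counts, from 0 (fully open) to 255 (shut). A call has 1 to 10 rows; each row is the pose to reach, as a shift and turn from the pose commanded when the call began, along the tool's axes at that moment; what a row does not reach only later rows make up. A row lasts 1/12 s, in which the tool goes at most 41.7 mm and 7.16 degrees, less where a joint would pass 70% of its speed; a pose out of reach is approached as far as the arm can. A call with a gripper value outside its range is refused whole. The fingers move at their own pace and stop on an object; FORCE is the grip in N (left out, the last holds). Time passes only in rows, so rows that repeat a pose let the fingers close. It gives the time, the measured TCP pose, the force, the opening and the grip force at its end, in the units of the state.
- manip.state(): the state, without advancing time (a new reading comes with each control period).
- manip.read_camera(name): name is "side" or "top" or "wrist"; returns (picture, depth): 384x512x3 uint8, blue, green, red; 384x512 float32, m along the optical axis (not along the pixel's ray), 0 where there is no reading.
- manip.camera_params(name): a dict with "fovy" (degrees; the focal length in pixels is half the picture's height over the tangent of half this angle, whatever the lens; pixels are square), "cx", "cy" (the principal point, pixels), "k1" (the pictures are not rectified: a ray, as slopes to the right and down, at radius r is drawn at 1 + k1 r^2 times it, then the intrinsics apply), "world_from_camera" (4x4, takes a point from camera to world coordinates). Camera axes: x right, y down, z forward; pixel columns grow to the right and rows downward; lengths in m; the calibration is good to about 2 mm. A picture is of the moment at which its call begins: read the wrist's pose just before it. camera_params takes no time and is no camera call; for the wrist camera it gives the pose at the moment of the call.
- manip.hand_in(): hands the job in; it is judged then, once.
The state is a dict: "time_s": time; "joint_positions": joint angles; "dq": joint speeds; "effort": joint torques, N m; "tool_pos": TCP position; "tcp_rot": TCP orientation; "contact_force": force on the tool from outside, world axes, zero at the start; "wrist_torque": the same for the moment, N m; "width": finger opening in m; "grasp_force": force on a finger pad.
Only numpy, scipy, OpenCV 4.12 (cv2) and the standard library are available. Lean on these libraries where they do the work, as an engineer would, in place of code of your own. Each camera call takes 0.05 s, during which the arm holds its last target. There are 200 camera calls.

## Working session

There is one attempt and no reset: what is moved stays moved. The work goes in short steps, Python scripts to look and compute and a shell command to move; the robot and the scene stay as the last step left them, time stands still between calls to the robot, and variables do not carry over. Pictures are saved under pics/ and viewed, at most 10 in all, crops included, and the job is handed in when it is done.

```bash
mkdir -p pics; cat > h.py <<'E'
import numpy as np,cv2
from station import manip
from scipy.spatial.transform import Rotation as R
def cam(n):
    P=manip.camera_params(n); im,d=manip.read_camera(n); return P,im,d
def rays(P,uv):
    uv=np.atleast_2d(np.array(uv,float)); f=192/np.tan(np.radians(P['fovy'])/2)
    K=np.array([[f,0,P['cx']],[0,f,P['cy']],[0,0,1]])
    s=cv2.undistortPoints(uv.reshape(-1,1,2),K,np.array([P['k1'],0,0,0.]),).reshape(-1,2)
    return np.c_[s,np.ones(len(s))]
def onplane(P,uv,z):
    T=np.array(P['world_from_camera']); d=rays(P,uv)@T[:3,:3].T; o=T[:3,3]
    return o+d*((z-o[2])/d[:,2])[:,None]
def cloud(P,d):
    v,u=np.mgrid[0:384,0:512]; r=rays(P,np.c_[u.ravel(),v.ravel()])*d.reshape(-1,1)
    T=np.array(P['world_from_camera']); return (r@T[:3,:3].T+T[:3,3]).reshape(384,512,3)
def totool(v):
    return R.from_rotvec(manip.state()['tcp_rot']).inv().apply(v)
E
python3 - <<'E'
from h import *
for n in ('top','side'):
    P,im,d=cam(n); np.savez(n,im=im,d=d); cv2.imwrite(f'pics/{n}.png',im)
    print(n,P['fovy'],P['k1'],np.round(P['world_from_camera'],3).tolist(),d[d>0].min(),d.max())
print(manip.state())
E
```

```text
top 45.60291429797497 -0.12263921204470875 [[0.018, -0.997, 0.08, 0.484], [-1.0, -0.017, 0.013, 0.033], [-0.012, -0.08, -0.997, 1.266], [0.0, 0.0, 0.0, 1.0]] 0.79974866 2.086141
side 56.992252221304554 0.008893022501211257 [[0.993, -0.063, 0.097, 0.481], [-0.114, -0.672, 0.732, -0.629], [0.019, -0.738, -0.674, 0.738], [0.0, 0.0, 0.0, 1.0]] 0.4703881 3.1069884
{'time_s': 0.1, 'joint_positions': array([-1.38130481e+00,  5.27955844e-02,  1.40164143e+00, -6.24729127e-06,
        1.68857650e+00, -7.03029695e-02]), 'dq': array([ 8.05490593e-05, -2.60556041e-04, -1.91897683e-03,  1.92628828e-05,
       -6.00324174e-04, -7.69740276e-04]), 'effort': array([ 6.48234291e-04, -3.82584071e+01, -3.60985065e+01, -1.27422213e-04,
        4.73753462e-03,  2.07400450e-05]), 'tool_pos': array([ 0.1348315 , -0.50711408,  0.23053602]), 'tcp_rot': array([-3.11371952e+00, -4.06752764e-01,  1.42592864e-04]), 'contact_force': array([ 0.75181129, -0.3015267 ,  0.00819787]), 'wrist_torque': array([0.010004  , 0.03053171, 0.04015895]), 'grasp_force': 0.0, 'width': 0.08513020688770608}
```

View pics/top.png

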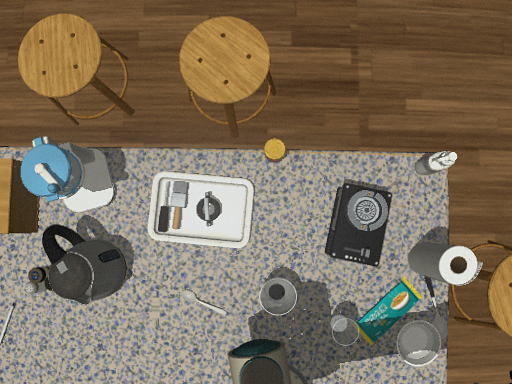

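View pics/side.png

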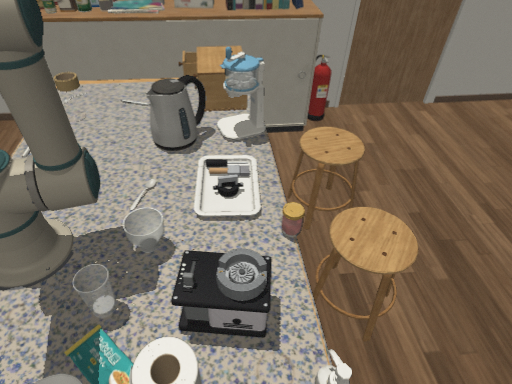

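The top view shows the tray at (202,210) with the carrier at (208,208). The grinder is at (359,221), with the collar at (367,210) and the selector near (362,253). The jar is at (275,150). The side view agrees. I'll measure these points next.

```bash
python3 - <<'E'
from h import *
a=np.load('top.npz'); P=manip.camera_params('top'); im,d=a['im'],a['d']; C=cloud(P,d)
print(P['cx'],P['cy'])
for n,u,v in [('table',300,200),('deck',340,230),('collar',367,210),('carr',208,208),('glass',278,297),('glass2',345,330),('bowl',418,342),('towel',458,265),('jar',275,150),('packet',385,310),('base',255,370),('trayfloor',235,215)]:
    print(n,np.round(C[v,u],3))
roi=np.zeros(d.shape,bool); roi[165:275,320:400]=1
Z=C[...,2]
def rep(n,m):
    p=C[m][:,:2].astype(np.float32); r=cv2.minAreaRect(p); print(n,m.sum(),np.round(p.mean(0),4),Z[m].mean().round(4),[np.round(x,4) for x in r])
rep('deck+',roi&(Z>.115)); rep('deck',roi&(Z>.122)&(Z<.137)); rep('collar',roi&(Z>.156)&(C[...,0]>.42)); rep('sel',roi&(Z>.145)&(C[...,0]<.40)&(Z<.2))
roi[:]=0; roi[185:232,188:232]=1
rep('carrier',roi&(Z>.02)); rep('bar',roi&(Z>.046))
print(np.histogram(Z[roi],bins=np.arange(-.01,.08,.005)))
# crops
big=np.hstack([cv2.resize(im[165:275,310:410],None,fx=4,fy=4,interpolation=cv2.INTER_CUBIC),cv2.resize(im[155:265,145:245],None,fx=4,fy=4,interpolation=cv2.INTER_CUBIC)])
cv2.imwrite('pics/crop.png',big)
# obstacles: any point above .05 over the table
m=(Z>.05)&(C[...,0]<.75)&(C[...,0]>0)&(np.abs(C[...,1])<.65)
k,l,s,c=cv2.connectedComponentsWithStats(m.astype('uint8'))
for i in range(1,k):
    if s[i,4]>60:
        q=C[l==i]; print(s[i,:4],np.round(q.min(0),3),np.round(q.max(0),3))
E
```

```text
255.67542456825976 188.66688438794577
table [ 0.556 -0.074 -0.   ]
deck [ 0.476 -0.163  0.129]
collar [ 0.526 -0.225  0.153]
carr [0.527 0.174 0.059]
glass [ 0.29  -0.016  0.011]
glass2 [ 0.203 -0.2    0.015]
bowl [ 0.168 -0.406  0.008]
towel [ 0.395 -0.442  0.184]
jar [0.681 0.    0.084]
packet [ 0.257 -0.312  0.008]
base [0.198 0.04  0.359]
trayfloor [0.511 0.106 0.006]
deck+ 3849 [ 0.4898 -0.2104] 0.1529 [array([ 0.508, -0.129]), array([0.3084, 0.1917]), np.float64(78.6128)]
deck 2407 [ 0.4725 -0.2077] 0.1306 [array([ 0.4902, -0.2174]), array([0.1277, 0.1915]), np.float64(79.168)]
collar 713 [ 0.5197 -0.2074] 0.2336 [array([ 0.5219, -0.1259]), array([0.2904, 0.1506]), np.float64(76.0951)]
sel 0 [nan nan] nan [array([0., 0.]), array([0., 0.]), np.float64(0.0)]
carrier 442 [0.5253 0.1758] 0.0634 [array([0.497 , 0.1298]), array([0.1792, 0.0771]), np.float64(58.9058)]
bar 120 [0.523  0.1679] 0.1519 [array([0.497 , 0.1198]), array([0.1672, 0.0527]), np.float64(63.7785)]
(array([  0,  69, 927, 594,  29,   7,  17, 111, 179,  13,   1,   2,   7,
        20,  69,  14,   0]), array([-0.01 , 
[... 160 characters left out ...]
  68  66] [0.484 0.033 0.05 ] [0.684 0.59  1.266]
[263 138  23  24] [ 0.656 -0.026  0.052] [0.713 0.031 0.094]
[421 150  37  23] [ 0.484 -0.467  0.05 ] [0.687 0.033 1.266]
[330 183  63  84] [ 0.387 -0.294  0.051] [0.594 0.033 1.266]
[204 197   6  23] [0.484 0.033 0.051] [0.556 0.185 1.266]
[ 28 224  95  81] [0.277 0.033 0.05 ] [0.484 0.65  1.266]
[413 243  70  43] [ 0.351 -0.483  0.05 ] [0.484 0.033 1.266]
[259 277  38  39] [ 0.257 -0.059  0.05 ] [0.351 0.035 0.101]
[330 315  29  31] [ 0.187 -0.215  0.05 ] [0.484 0.033 1.266]
[228 339  63  45] [ 0.126 -0.039  0.16 ] [0.484 0.104 1.266]<stdin>:9: RuntimeWarning: Mean of empty slice.
  ret = um.true_divide(
  ret = ret.dtype.type(ret / rcount)
```

View pics/crop.png

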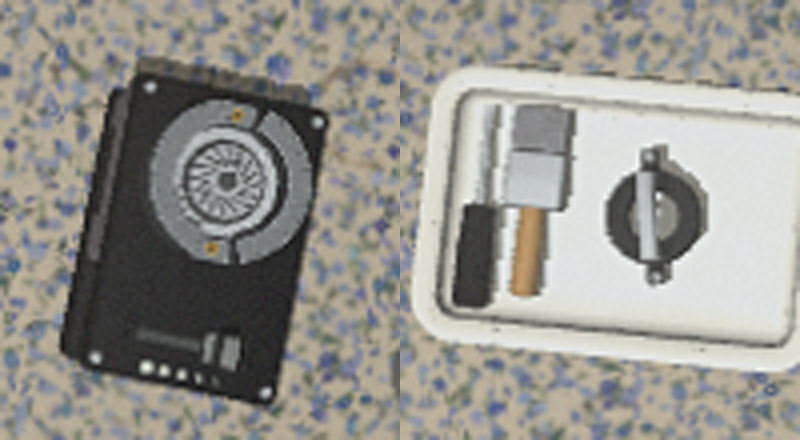

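The crop shows the selector grip at about full-picture (366,252), at the small-dot (fine) end. The largest dot is at (347,257), toward +y. The carrier bar runs from (205,193) to (209,220), and the ears lie along the bar. I'll redo the measurement using only valid depth.

```bash
python3 - <<'E'
from h import *
a=np.load('top.npz'); P=manip.camera_params('top'); im,d=a['im'],a['d']; C=cloud(P,d); ok=d>0
Z=C[...,2]; g=cv2.cvtColor(im,cv2.COLOR_BGR2GRAY)
def rep(n,m):
    m=cv2.morphologyEx((m&ok).astype('uint8'),cv2.MORPH_OPEN,np.ones((2,2)))>0
    p=C[m][:,:2].astype(np.float32)
    if len(p)<5: print(n,len(p)); return
    r=cv2.minAreaRect(p); print(n,m.sum(),np.round(p.mean(0),4),Z[m].mean().round(4),[np.round(x,4) for x in r]); return m
roi=np.zeros(d.shape,bool); roi[165:275,320:400]=1
rep('deck+',roi&(Z>.12)); m=rep('collar',roi&(Z>.158)&(Z<.172)&(C[...,0]>.44))
print(cv2.minEnclosingCircle(C[m][:,:2].astype(np.float32)))
m=rep('sel',roi&(Z>.152)&(Z<.17)&(C[...,0]<.45))
# orange pocket marks: holes on pocket floors, z=.164-.018
hsv=cv2.cvtColor(im,cv2.COLOR_BGR2HSV)
o=roi&(hsv[...,1]>120)&(hsv[...,0]<30)&(hsv[...,2]>90)&(Z>.12)
k,l,s,c=cv2.connectedComponentsWithStats(o.astype('uint8'))
for i in range(1,k):
    if s[i,4]>2: print('mark',c[i],s[i,4],onplane(P,c[i],.146).round(4))
r2=np.zeros(d.shape,bool); r2[185:232,188:232]=1
m=rep('ring',r2&(Z>.02)&(Z<.045)); rep('ring+ears by colour',r2&(g<110)); rep('bar',r2&(Z>.05)&(Z<.075))
print(onplane(P,[[363,251],[368,254],[365.5,252.5]],.161).round(4))
# objects again with valid depth
m=ok&(Z>.03)&(C[...,0]<.75)&(C[...,0]>0)&(np.abs(C[...,1])<.65)
k,l,s,c=cv2.connectedComponentsWithStats(m.astype('uint8'))
for i in range(1,k):
    if s[i,4]>40:
        q=C[(l==i)&m]; print(s[i,:4],np.round(q.min(0),3),np.round(q.max(0),3))
E
```

```text
deck+ 3798 [ 0.4872 -0.2156] 0.1411 [array([ 0.5033, -0.1464]), array([0.3465, 0.2063]), np.float64(79.7752)]
collar 603 [ 0.5227 -0.227 ] 0.1622 [array([ 0.5256, -0.1439]), array([0.351 , 0.0961]), np.float64(87.9976)]
((0.49817079305648804, -0.14293503761291504), 0.17679734528064728)
sel 42 [ 0.419  -0.2273] 0.153 [array([ 0.4185, -0.2292]), array([0.0197, 0.0186]), np.float64(77.8475)]
mark [368.75 193.25] 4 [[ 0.5673 -0.2314  0.146 ]]
mark [362.66666667 226.33333333] 3 [[ 0.4856 -0.2164  0.146 ]]
ring 317 [0.5237 0.1762] 0.0279 [array([0.524 , 0.1781]), array([0.0631, 0.0746]), np.float64(54.1985)]
ring+ears by colour 312 [0.5236 0.1734] 0.0266 [array([0.5263, 0.1736]), array([0.0615, 0.0685]), np.float64(53.7806)]
bar 109 [0.5235 0.1759] 0.0642 [array([0.4948, 0.1187]), array([0.1637, 0.0545]), np.float64(64.1977)]
[[ 0.426  -0.2143  0.161 ]
 [ 0.4189 -0.2265  0.161 ]
 [ 0.4225 -0.2204  0.161 ]]
[ 21 136  71  66] [0.528 0.469 0.03 ] [0.684 0.59  0.333]
[263 138  23  25] [ 0.656 -0.026  0.03 ] [0.713 0.031 0.094]
[417 150  41  24] [ 0.631 -0.467  0.03 ] [ 0.687 -0.393  0.184]
[329 183  64  84] [ 0.387 -0.294  0.03 ] [ 0.594 -0.139  0.171]
[196 197  24  25] [0.493 0.148 0.03 ] [0.558 0.211 0.069]
[160 206   7  22] [0.474 0.292 0.03 ] [0.531 0.308 0.035]
[ 28 224  97  81] [0.277 0.402 0.03 ] [0.476 0.65  0.223]
[411 243  72  43] [ 0.351 -0.483  0.03 ] [ 0.444 -0.374  0.235]
[259 277  38  39] [ 0.257 -0.059  0.03 ] [0.351 0.035 0.101]
[329 314  30  32] [ 0.187 -0.215  0.03 ] [ 0.257 -0.148  0.121]
[396 320  45  47] [ 0.11  -0.457  0.03 ] [ 0.236 -0.332  0.049]
[228 339  63  45] [ 0.126 -0.039  0.16 ] [0.221 0.104 0.44 ]
```

```bash
cat >> h.py <<'E'
GA=np.radians(-10.5)   # grinder x yaw
def go(p,yang):
    """shift & turn (tool axes) to TCP p, tool y at yang deg (mod 180), tool down"""
    s=manip.state(); R0=R.from_rotvec(s['tcp_rot']); best=None
    for k in (0,180):
        y=np.radians(yang+k); Y=np.array([np.cos(y),np.sin(y),0]); z=np.array([0,0,-1.]); T=R.from_matrix(np.c_[np.cross(Y,z),Y,z])
        rv=(R0.inv()*T).as_rotvec()
        if best is None or np.linalg.norm(rv)<np.linalg.norm(best): best=rv
    print('shift',np.round(R0.inv().apply(np.array(p)-s['tool_pos']),4),'turn',np.round(best,4),'t',s['time_s'],'tcp',s['tool_pos'].round(4),'q6',s['joint_positions'][5].round(3))
E
python3 -m jog '0 0 -.04 0 0 0 0;0 0 -.08 0 0 0 0;.02 0 -.1 0 0 0 0;.05 -.03 -.1 0 0 .1 0;.085 -.05 -.1 0 0 .2 0;.12 -.07 -.1 0 0 .3 0;.155 -.09 -.1 0 0 .4 0;.19 -.11 -.1 0 0 .45 0'
python3 -c "
from h import *
go([.421,-.226,.30],79.5)"
```

```text
time_s: 0.77
tool_pos: [0.2911, -0.3507, 0.331]
tcp_rot: [-3.126, 0.307, 0.0]
contact_force: [0.9, -0.6, 0.6]
width: 0.0849
grasp_force: 0.0
shift [ 0.1032 -0.1476  0.031 ] turn [-0.0002  0.0002 -0.0126] t 0.7667 tcp [ 0.2911 -0.3507  0.331 ] q6 0.808
```

```bash
python3 -m jog '.025 -.033 .005 0 0 -.01 0;.05 -.066 .01 0 0 -.012 0;.075 -.1 .02 0 0 -.012 0;.1 -.13 .03 0 0 -.012 0;.103 -.148 .031 0 0 -.012 0;.103 -.148 .031 0 0 -.012 0;.103 -.148 .031 0 0 -.012 0'
python3 - <<'E'
from h import *
go([.421,-.226,.30],79.5)
P,im,d=cam('wrist'); np.savez('w1',im=im,d=d,T=P['world_from_camera']); C=cloud(P,d)
cv2.imwrite('pics/w1.png',im); ok=d>0; Z=C[...,2]
for n,m in (('sel',ok&(Z>.152)&(Z<.17)&(np.abs(C[...,0]-.42)<.03)&(abs(C[...,1]+.226)<.03)),('collar',ok&(Z>.157)&(Z<.172)&(C[...,0]>.45)&(C[...,0]<.6))):
    p=C[m][:,:2].astype(np.float32); print(n,len(p),Z[m].mean() if len(p) else 0, cv2.minAreaRect(p) if len(p)>5 else 0)
E
```

```text
time_s: 1.35
tool_pos: [0.4195, -0.2258, 0.2999]
tcp_rot: [-3.129, 0.276, 0.001]
contact_force: [0.8, -0.6, -0.1]
width: 0.0854
grasp_force: 0.0
shift [ 0.0015 -0.0001 -0.0001] turn [0.0001 0.0009 0.0072] t 1.35 tcp [ 0.4195 -0.2258  0.2999] q6 1.176
sel 255 0.15973530225052274 ((0.42094144225120544, -0.2259550839662552), (0.010330365970730782, 0.021035119891166687), 79.69810485839844)
collar 5489 0.16333127795430755 ((0.5242807269096375, -0.22452983260154724), (0.0998329147696495, 0.09341949969530106), 79.91647338867188)
```

View pics/w1.png

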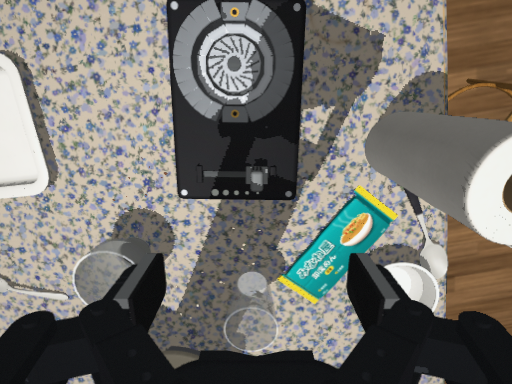

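The wrist view shows the selector grip at (257,177) and the collar at (235,63). The measured selector top is (0.421, -0.226), as predicted. I'll descend and grip it.

```bash
python3 -m jog '.001 0 .035 0 0 .007 0;.001 0 .07 0 0 .007 0;.001 0 .105 0 0 .007 0;.001 0 .135 0 0 .007 0;.001 0 .158 0 0 .007 0;.001 0 .158 0 0 .007 0;.001 0 .158 0 0 .007 255;.001 0 .158 0 0 .007 255;.001 0 .158 0 0 .007 255;.001 0 .158 0 0 .007 255' 30
python3 -m jog '0 0 0 0 0 0 255;0 0 0 0 0 0 255;0 0 0 0 0 0 255;0 0 0 0 0 0 255'
```

```text
time_s: 2.23
tool_pos: [0.421, -0.2273, 0.1443]
tcp_rot: [3.126, -0.291, 0.005]
contact_force: [0.2, 0.3, 0.1]
width: 0.0389
grasp_force: 0.0
time_s: 2.57
tool_pos: [0.4207, -0.2267, 0.1432]
tcp_rot: [3.127, -0.29, 0.002]
contact_force: [-0.9, 0.0, 5.6]
width: 0.0113
grasp_force: 32.2
```

```bash
python3 -m jog '0 -.006 0 0 0 0 255;0 -.012 0 0 0 0 255;0 -.018 0 0 0 0 255;0 -.024 0 0 0 0 255;0 -.03 0 0 0 0 255;0 -.036 0 0 0 0 255;0 -.04 0 0 0 0 255;0 -.042 0 0 0 0 255;0 -.042 0 0 0 0 255'
python3 -m jog '0 -.001 0 0 0 0 255;0 -.002 0 0 0 0 255;0 -.003 0 0 0 0 255;0 -.003 0 0 0 0 255'
python3 -c "
from h import *
print(manip.state()['tool_pos'], totool(manip.state()['tool_pos']-np.array([.4207,-.2267,.1432])))"
```

```text
time_s: 3.32
tool_pos: [0.4287, -0.1851, 0.1432]
tcp_rot: [3.127, -0.29, 0.003]
contact_force: [0.6, -0.3, 5.7]
width: 0.0113
grasp_force: 32.3
time_s: 3.65
tool_pos: [0.4289, -0.1842, 0.1432]
tcp_rot: [3.123, -0.292, 0.003]
contact_force: [-1.5, -9.4, 4.1]
width: 0.011
grasp_force: 32.1
[ 0.4288647  -0.18419776  0.14317411] [ 0.00014984 -0.0432787  -0.00018746]
```

```bash
python3 -m jog '0 -.001 0 0 0 0 255;0 -.002 0 0 0 0 255;0 -.002 0 0 0 0 255'
python3 -m jog '0 .003 0 0 0 0 255;0 .003 0 0 0 0 0;0 .003 0 0 0 0 0;0 .003 0 0 0 0 0;0 .003 0 0 0 0 0;0 .003 0 0 0 0 0;0 .003 -.02 0 0 0 0;0 .003 -.06 0 0 0 0;0 .003 -.1 0 0 0 0;0 .003 -.13 0 0 0 0'
python3 - <<'E'
from h import *
P,im,d=cam('wrist'); C=cloud(P,d); ok=d>0; Z=C[...,2]; cv2.imwrite('pics/w2.png',im)
for n,m in (('sel',ok&(Z>.15)&(Z<.17)&(np.abs(C[...,0]-.429)<.03)&(abs(C[...,1]+.184)<.03)),('collar',ok&(Z>.157)&(Z<.172)&(C[...,0]>.46)&(C[...,0]<.6)&(C[...,1]<-.15))):
    p=C[m][:,:2].astype(np.float32); print(n,len(p),Z[m].mean() if len(p) else 0, cv2.minAreaRect(p) if len(p)>5 else 0)
hsv=cv2.cvtColor(im,cv2.COLOR_BGR2HSV)
o=(hsv[...,1]>120)&(hsv[...,0]<30)&(hsv[...,2]>60)&(Z>.12)&(Z<.17)
k,l,s,c=cv2.connectedComponentsWithStats(o.astype('uint8'))
for i in range(1,k):
    if s[i,4]>8: print('mark',c[i],s[i,4],onplane(P,c[i],.146).round(4))
# carrier from the top view estimate: bar
a=np.load('top.npz'); P=manip.camera_params('top'); im,d=a['im'],a['d']; C=cloud(P,d)
m=(d>0)&(C[...,2]>.053)&(C[...,2]<.07)&(abs(C[...,0]-.525)<.05)&(abs(C[...,1]-.175)<.05)
print(cv2.minAreaRect(C[m][:,:2].astype(np.float32)),C[m].mean(0))
go([.522,.176,.30],0)
E
```

```text
time_s: 3.9
tool_pos: [0.4289, -0.184, 0.1432]
tcp_rot: [3.119, -0.294, 0.003]
contact_force: [-2.7, -18.4, 2.7]
width: 0.0116
grasp_force: 32.0
time_s: 4.73
tool_pos: [0.4286, -0.1832, 0.2755]
tcp_rot: [3.127, -0.29, 0.004]
contact_force: [1.1, -0.8, 0.9]
width: 0.0854
grasp_force: 0.0
sel 302 0.15952315679296658 ((0.4297451972961426, -0.18375875055789948), (0.010472352616488934, 0.019756492227315903), 79.33880615234375)
collar 6395 0.16335979080518687 ((0.5218645930290222, -0.2248249650001526), (0.09976653009653091, 0.0885649248957634), 79.4776611328125)
mark [286.88888889   6.        ] 54 [[ 0.5655 -0.2327  0.146 ]]
mark [283.7   116.725] 40 [[ 0.484  -0.2168  0.146 ]]
((0.5269638895988464, 0.1796136498451233), (0.05873851850628853, 0.012117411009967327), 4.58676815032959) [0.52622417 0.1790679  0.06205691]
shift [ 0.0245 -0.3706 -0.0195] turn [-0.0049 -0.0118  1.3859] t 4.7833 tcp [ 0.43   -0.1839  0.2815] q6 1.273
```

The selector is at its coarse stop: it moved about 43 mm and stalled at 18 N. The throat comes out at (0.525, -0.2245) with yaw -10.6° from three agreeing measurements. Next I'll look at the carrier from above.

```bash
python3 -m jog '0 -.035 0 0 0 -.05 0;0 -.07 0 0 0 -.1 0;0 -.105 0 0 0 -.15 0;0 -.14 0 0 0 -.2 0;.005 -.175 0 0 0 -.25 0;.01 -.21 0 0 0 -.265 0;.015 -.245 0 0 0 -.265 0;.02 -.28 0 0 0 -.265 0;.025 -.315 0 0 0 -.265 0;.025 -.33 0 0 0 -.265 0'
python3 - <<'E'
from h import *
go([.465,.179,.28],94.6)
E
```

```text
time_s: 5.62
tool_pos: [0.5141, 0.1401, 0.2712]
tcp_rot: [-3.138, -0.13, 0.002]
contact_force: [-0.3, 0.3, -0.4]
width: 0.0853
grasp_force: 0.0
shift [-0.0457 -0.0428 -0.0087] turn [-0.0008  0.0012  0.0026] t 5.6167 tcp [0.5141 0.1401 0.2712] q6 1.684
```

```bash
python3 -m jog '-.02 -.02 -.005 0 0 0 60;-.045 -.042 -.009 0 0 0 130;-.045 -.042 -.009 0 0 0 130;-.045 -.042 -.009 0 0 0 130;-.045 -.042 -.009 0 0 0 130;-.045 -.042 -.009 0 0 0 130'
python3 - <<'E'
from h import *
P,im,d=cam('wrist'); C=cloud(P,d); ok=d>0; Z=C[...,2]; cv2.imwrite('pics/w3.png',im)
near=ok&(abs(C[...,0]-.526)<.06)&(abs(C[...,1]-.179)<.06)
for n,m in (('bar',near&(Z>.052)&(Z<.07)),('ring',near&(Z>.024)&(Z<.038)),('all',near&(Z>.012)&(C[...,1]<.225)),('brush',ok&(Z>.008)&(C[...,1]>.215)&(C[...,1]<.33)&(abs(C[...,0]-.52)<.07))):
    p=C[m][:,:2].astype(np.float32); print(n,len(p),C[m].mean(0),cv2.minAreaRect(p),p.min(0),p.max(0),Z[m].max())
go([.526,.179,.08],94.6)
E
```

```text
time_s: 6.12
tool_pos: [0.466, 0.1741, 0.2808]
tcp_rot: [3.139, 0.124, -0.001]
contact_force: [0.1, -0.4, -0.1]
width: 0.0417
grasp_force: 0.0
bar 542 [0.52571887 0.17784041 0.06084361] ((0.5248976945877075, 0.17771200835704803), (0.06015404686331749, 0.010309786535799503), 4.3555684089660645) [0.49502432 0.17061563] [0.5550879  0.18483847] 0.06448155028300095
ring 1501 [0.52645058 0.17803332 0.02887631] ((0.524945855140686, 0.1780698597431183), (0.07546296715736389, 0.06359352171421051), 43.71029281616211) [0.4791779 0.1464065] [0.5697889  0.20908105] 0.03183164111409248
all 26901 [0.48108295 0.16986067 0.32164777] ((0.5178964138031006, 0.17200011014938354), (0.1059982031583786, 0.10378474742174149), 89.99913787841797) [0.46600342 0.11900156] [0.5697889  0.22499989] 0.372436735558349
brush 13297 [0.49236804 0.24929298 0.21400063] ((0.5199912786483765, 0.2725088596343994), (0.11497596651315689, 0.13995037972927094), 89.99546813964844) [0.4500117  0.21502526] [0.58997035 0.32999483] 0.36733040411470064
shift [ 0.0603 -0.0003  0.2007] turn [ 0.0004  0.0007 -0.0017] t 6.1667 tcp [0.466  0.174  0.2808] q6 1.775
```

View pics/w3.png

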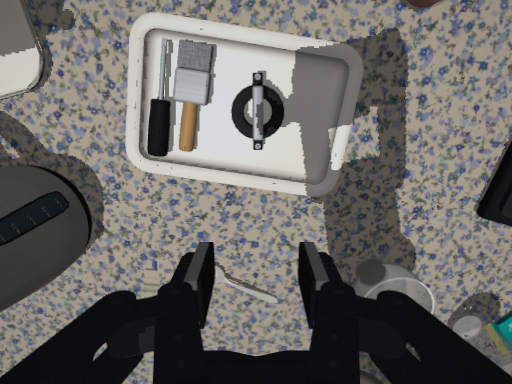

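The wrist view shows the bar from (258,72) to (258,148) and the brush edge at x=212, well clear of a half-open gripper. The bar centre is (0.525, 0.178) at 4.4°, with its top at about 0.061.

```bash
python3 -m jog '.02 0 .03 0 0 0 130;.04 0 .065 0 0 0 130;.059 .0005 .1 0 0 0 130;.059 .0005 .135 0 0 0 130;.059 .0005 .165 0 0 0 130;.059 .0005 .165 0 0 0 130'
python3 -c "
from h import *
go([.525,.178,.036],94.4)"
```

```text
time_s: 6.67
tool_pos: [0.5213, 0.177, 0.1082]
tcp_rot: [3.136, 0.123, -0.021]
contact_force: [-1.2, 0.7, -1.2]
width: 0.0418
grasp_force: 0.0
shift [ 0.0048 -0.0008  0.0722] turn [0.0026 0.0133 0.0015] t 6.6667 tcp [0.5213 0.177  0.1082] q6 1.753
```

```bash
python3 -m jog '0 0 0 0 0 0 130;0 0 0.02 0 0 0 130;0 0 .045 0 0 0 130;0 0 .065 0 0 0 130;0 0 .079 0 0 0 130;0 0 .079 0 0 0 130;0 0 .079 0 0 0 130;0 0 .079 0 0 0 130'
python3 -c "
from h import *
go([.525,.178,.036],94.4)"
```

```text
time_s: 7.33
tool_pos: [0.5263, 0.1792, 0.0404]
tcp_rot: [-3.138, -0.125, -0.007]
contact_force: [0.4, -0.2, 1.0]
width: 0.042
grasp_force: 0.0
shift [-0.0014  0.0011  0.0043] turn [-0.0007 -0.0046  0.0028] t 7.3333 tcp [0.5263 0.1792 0.0404] q6 1.753
```

```bash
python3 -m jog '-.001 .001 .002 0 0 0 130;-.001 .001 .002 0 0 0 130;-.001 .001 .002 0 0 0 255;-.001 .001 .002 0 0 0 255;-.001 .001 .002 0 0 0 255;-.001 .001 .002 0 0 0 255;-.001 .001 .002 0 0 0 255;-.001 .001 .002 0 0 0 255;-.001 .001 .002 0 0 0 255' 70
python3 -m jog '0 0 -.01 0 0 0 255;0 0 -.03 0 0 0 255;0 0 -.06 0 0 0 255;0 0 -.09 0 0 0 255;0 0 -.12 0 0 0 255;0 0 -.155 0 0 0 255;0 0 -.19 0 0 0 255;0 0 -.21 0 0 0 255;0 0 -.21 0 0 0 255'
python3 - <<'E'
from h import *
go([.525,-.2245,.265],79.4)
E
```

```text
time_s: 8.08
tool_pos: [0.5237, 0.1779, 0.0356]
tcp_rot: [-3.139, -0.125, -0.001]
contact_force: [-1.9, 0.2, 3.7]
width: 0.0104
grasp_force: 69.4
time_s: 8.83
tool_pos: [0.525, 0.1782, 0.2516]
tcp_rot: [-3.137, -0.125, -0.015]
contact_force: [0.4, 0.4, -1.2]
width: 0.0105
grasp_force: 68.8
shift [-0.0319  0.4014 -0.0143] turn [-0.0028 -0.0091  0.2648] t 8.8333 tcp [0.525  0.1782 0.2516] q6 1.752
```

```bash
python3 -m jog '0 .025 -.01 0 0 0 255;-.004 .06 -.014 0 0 .04 255;-.008 .095 -.014 0 0 .08 255;-.011 .13 -.014 0 0 .12 255;-.014 .165 -.014 0 0 .16 255;-.017 .2 -.014 0 0 .2 255;-.02 .235 -.014 0 0 .24 255;-.022 .27 -.014 0 0 .265 255;-.025 .305 -.014 0 0 .265 255;-.027 .34 -.014 0 0 .265 255'
python3 -c "
from h import *
go([.5245,-.2245,.24],79.4)"
```

```text
time_s: 9.67
tool_pos: [0.5229, -0.1648, 0.2581]
tcp_rot: [-3.128, 0.291, 0.003]
contact_force: [0.2, 0.3, -0.7]
width: 0.0106
grasp_force: 68.8
shift [0.0126 0.0583 0.018 ] turn [-0.0003  0.0021 -0.0004] t 9.6667 tcp [ 0.5229 -0.1648  0.2581] q6 1.384
```

```bash
python3 -m jog '.005 .02 .005 0 0 0 255;.01 .04 .015 0 0 0 255;.0125 .055 .025 0 0 0 255;.0125 .0583 .033 0 0 0 255;.0125 .0583 .038 0 0 0 255;.0125 .0583 .038 0 0 0 255;.0125 .0583 .038 0 0 0 255;.0125 .0583 .038 0 0 0 255;.0125 .0583 .038 0 0 0 255'
python3 - <<'E'
from h import *
go([.5245,-.2245,.20],79.4)
for n in ('side','wrist','top'):
    P,im,d=cam(n); np.savez(n+'2',im=im,d=d,T=P['world_from_camera']); 
    if n=='side': s=cv2.resize(im[200:330,160:300],None,fx=4,fy=4,interpolation=cv2.INTER_CUBIC)
    else: cv2.imwrite(f'pics/{n}4.png',im)
cv2.imwrite('pics/side2.png',s)
E
```

```text
time_s: 10.42
tool_pos: [0.5257, -0.2221, 0.2222]
tcp_rot: [3.128, -0.289, 0.002]
contact_force: [0.3, -0.4, 0.0]
width: 0.0102
grasp_force: 68.8
shift [-0.0008  0.0025  0.0222] turn [ 0.0004 -0.0015  0.001 ] t 10.4167 tcp [ 0.5257 -0.2221  0.2222] q6 1.29
```

View pics/side2.png

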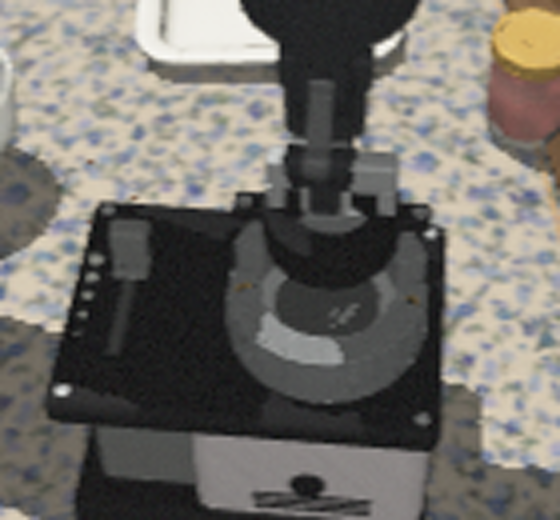

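View pics/wrist4.png

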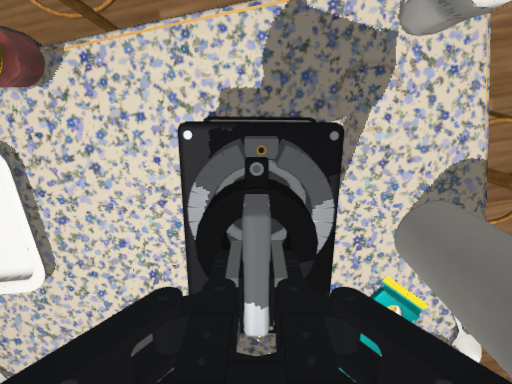

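The close wrist view shows the held carrier level, with its rear ear hole at (257,170) and the rear pocket hole at (261,150). I'll measure the carrier in the tool frame.

```bash
python3 - <<'E'
from h import *
s=manip.state(); R0=R.from_rotvec(s['tcp_rot']); tp=s['tool_pos']; print(tp)
a=np.load('wrist2.npz'); P=manip.camera_params('wrist'); P['world_from_camera']=a['T']; im,d=a['im'],a['d']; C=cloud(P,d); ok=d>0; Z=C[...,2]
t=R0.inv().apply((C-tp).reshape(-1,3)).reshape(C.shape)
m=ok&(abs(Z-.213)<.009)&(t[...,0]>.0)&(np.abs(t[...,1])<.04)&(t[...,0]<.06)
e=m&(t[...,0]>.035)
print('ear',e.sum(),Z[e].mean(),'x max',np.percentile(t[e][:,0],[90,98,100]),'y',t[e][:,1].min(),t[e][:,1].max(),t[e][:,1].mean())
r=m&(t[...,0]<.03); 
for lo in (0.0,.008,.016,.024):
    q=t[m&(abs(t[...,0]-lo-.004)<.004)]; print('ring x',lo+.004,len(q),q[:,1].min() if len(q) else 0,q[:,1].max() if len(q) else 0)
q=t[ok&(abs(Z-.2166)<.004)&(np.abs(t[...,1])<.04)&(np.hypot(t[...,0],t[...,1])<.034)&(t[...,0]<.034)]
b=ok&(Z>.24)&(Z<.255)&(np.abs(t[...,1])<.012)&(t[...,0]>.0)&(t[...,0]<.04)
print('bar',b.sum(),np.percentile(t[b][:,0],[99,100]),t[b][:,1].mean(),Z[b].mean())
for uv,z in (((261,150),.146),((257,170),.2126)): w=onplane(P,uv,z)[0]; print(uv,w.round(4),R0.inv().apply(w-tp).round(4), C[uv[1],uv[0]].round(4))
w=np.array([.525,-.2245,.164]); print('throat in tool',R0.inv().apply(w-tp))
E
```

```text
[ 0.52549927 -0.22250882  0.22184826]
ear 592 0.2116673671526631 x max [0.04668862 0.04713065 0.04740392] y -0.006437885699616998 0.004735621332642782 -0.0008522755947214635
ring x 0.004 802 -0.032913665353454 0.031009897851559238
ring x 0.012 901 -0.03157926311737314 0.030212412216979304
ring x 0.02 1157 -0.02856150553170866 0.02729201040608927
ring x 0.028 1104 -0.023107928597629702 0.02125869208843466
bar 2515 [0.03120486 0.03162519] -0.0007487684708173926 0.2474461910367272
(261, 150) [ 0.5653 -0.2326  0.146 ] [0.0409 0.0026 0.0759] [ 0.5654 -0.2327  0.1465]
(257, 170) [ 0.5665 -0.2298  0.2126] [ 0.0416 -0.0004  0.0093] [ 0.5665 -0.2298  0.2126]
throat in tool [-0.00017725  0.00203139  0.05784874]
```

```bash
python3 -m jog '-.001 .0027 0 0 0 0 255;-.001 .0027 .005 0 0 0 255;-.001 .0027 .012 0 0 0 255;-.001 .0027 .018 0 0 0 255;-.001 .0027 .02 0 0 0 255;-.001 .0027 .02 0 0 0 255;-.001 .0027 .02 0 0 0 255'
cat > chk.py <<'E'
from h import *
s=manip.state(); R0=R.from_rotvec(s['tcp_rot']); tp=s['tool_pos']
P,im,d=cam('wrist'); C=cloud(P,d); ok=d>0; Z=C[...,2]; cv2.imwrite('pics/chk.png',im)
t=R0.inv().apply((C-tp).reshape(-1,3)).reshape(C.shape)
e=ok&(abs(t[...,2]-.0093)<.004)&(t[...,0]>.036)&(np.abs(t[...,1])<.012)&(t[...,0]<.055)
print('ear',e.sum(),np.percentile(t[e][:,0],98),t[e][:,1].min(),t[e][:,1].max())
hsv=cv2.cvtColor(im,cv2.COLOR_BGR2HSV)
o=(hsv[...,1]>110)&(hsv[...,0]<30)&(hsv[...,2]>60)&(Z>.14)&(Z<.15)
k,l,st,c=cv2.connectedComponentsWithStats(o.astype('uint8'))
for i in range(1,k):
    if st[i,4]>8: w=onplane(P,c[i],.146)[0]; print('mark',c[i],st[i,4],w.round(4),R0.inv().apply(w-tp).round(4))
go([.5237,-.2252,.175],79.4)
E
python3 chk.py
```

```text
time_s: 11.15
tool_pos: [0.5237, -0.2253, 0.201]
tcp_rot: [-3.128, 0.29, 0.001]
contact_force: [0.6, -0.2, -1.2]
width: 0.0108
grasp_force: 68.8
ear 519 0.047004326217157985 -0.0061901395043792076 0.004889966815130447
mark [256.14285714 152.04761905] 63 [ 0.566  -0.2327  0.146 ] [ 0.0429 -0.0005  0.055 ]
shift [-0.0002 -0.0001  0.0264] turn [ 0.0001 -0.0002 -0.0002] t 11.2 tcp [ 0.5239 -0.2254  0.2014] q6 1.285
```

```bash
python3 -m jog '0 0 .004 0 0 0 255;0 0 .008 0 0 0 255;0 0 .012 0 0 0 255;0 0 .012 0 0 0 255;0 0 .012 0 0 0 255'; python3 -m jog '0 0 .004 0 0 0 255;0 0 .008 0 0 0 255;0 0 .010 0 0 0 255;0 0 .01 0 0 0 255;0 0 .01 0 0 0 255'
```

```text
time_s: 11.62
tool_pos: [0.5236, -0.2252, 0.1888]
tcp_rot: [-3.128, 0.29, 0.001]
contact_force: [-1.0, -0.5, -0.9]
width: 0.0107
grasp_force: 68.8
time_s: 12.03
tool_pos: [0.5237, -0.2253, 0.1791]
tcp_rot: [-3.128, 0.291, 0.001]
contact_force: [0.4, 0.3, -0.6]
width: 0.0107
grasp_force: 68.8
```

The carrier is about 16 mm below the rim with no contact force. Next I'll seat it and press.

```bash
python3 -m jog '0 0 .002 0 0 0 255;0 0 .004 0 0 0 255;0 0 .006 0 0 0 255;0 0 .006 0 0 0 255;0 0 .006 0 0 0 255;0 0 .006 0 0 0 255'; python3 -m jog '0 0 .001 0 0 0 255;0 0 .002 0 0 0 255;0 0 .003 0 0 0 255;0 0 .003 0 0 0 255;0 0 .003 0 0 0 255;0 0 .003 0 0 0 255'
```

```text
time_s: 12.53
tool_pos: [0.5239, -0.2254, 0.1737]
tcp_rot: [3.128, -0.29, 0.001]
contact_force: [-0.8, -1.2, 1.6]
width: 0.0112
grasp_force: 69.2
time_s: 13.03
tool_pos: [0.5239, -0.2254, 0.171]
tcp_rot: [3.128, -0.29, 0.001]
contact_force: [-1.3, 1.6, 6.1]
width: 0.0105
grasp_force: 69.8
```

```bash
python3 -m jog '0 0 .001 0 0 0 255;0 0 .002 0 0 0 255;0 0 .003 0 0 0 255;0 0 .0035 0 0 0 255;0 0 .0035 0 0 0 255;0 0 .0035 0 0 0 255;0 0 .0035 0 0 0 255;0 0 .0035 0 0 0 255'; python3 -m jog '0 0 0 0 0 0 255;0 0 0 0 0 0 255;0 0 0 0 0 0 255;0 0 0 0 0 0 255;0 0 0 0 0 0 255;0 0 0 0 0 0 255'
python3 chk.py
python3 - <<'E'
from h import *
P,im,d=cam('side'); w=cv2.imread('pics/chk.png')[60:300,130:400]
cv2.imwrite('pics/fin.png',np.hstack([cv2.resize(im[200:320,160:295],(405,360)),cv2.resize(w,(395,360))]))
E
```

```text
time_s: 13.7
tool_pos: [0.524, -0.2255, 0.1684]
tcp_rot: [3.127, -0.29, 0.002]
contact_force: [-4.1, 0.2, 9.6]
width: 0.0107
grasp_force: 70.4
time_s: 14.2
tool_pos: [0.524, -0.2255, 0.1684]
tcp_rot: [3.127, -0.29, 0.002]
contact_force: [-3.2, 0.7, 9.8]
width: 0.0109
grasp_force: 70.4
ear 599 0.04684568705093037 -0.011892189456086345 0.011996483912667935
shift [-0.0003 -0.0002 -0.0066] turn [ 0.0006 -0.0016 -0.0002] t 14.25 tcp [ 0.524  -0.2255  0.1684] q6 1.285
```

View pics/fin.png

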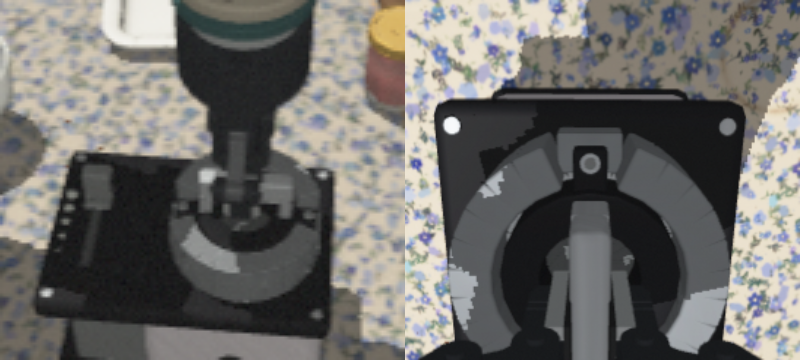

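The picture shows the ear centred in the rear pocket, the carrier inside the collar, and the selector at the big-dot end. I'll make a small final press and ease off the side load.

```bash
python3 -m jog '-.0005 0 .001 0 0 0 255;-.0005 0 .0015 0 0 0 255;-.0005 0 .0015 0 0 0 255;-.0005 0 .0015 0 0 0 255;-.0005 0 .0015 0 0 0 255;-.0005 0 .0015 0 0 0 255;-.0005 0 .0015 0 0 0 255'; python3 -m jog '0 0 0 0 0 0 255;0 0 0 0 0 0 255;0 0 0 0 0 0 255;0 0 0 0 0 0 255;0 0 0 0 0 0 255;0 0 0 0 0 0 255'
```

```text
time_s: 14.88
tool_pos: [0.5239, -0.2254, 0.1674]
tcp_rot: [3.127, -0.29, 0.005]
contact_force: [-3.1, 2.0, 10.7]
width: 0.0107
grasp_force: 70.6
time_s: 15.38
tool_pos: [0.5239, -0.2255, 0.1674]
tcp_rot: [3.127, -0.29, 0.005]
contact_force: [-3.6, 1.2, 11.1]
width: 0.0106
grasp_force: 70.6
```

The press is steady at about 11 N, plus roughly 1 N from the carrier's own weight, so I'm handing in.

```bash
python3 -c "
from station import manip
print(manip.hand_in())"
```

```text
the job is handed in; nothing more can be done
None
```

The grind selector is at its coarse stop, and the carrier is seated in the collar (rear ear seen in its pocket, front one not checked), held down at a steady 11–12 N; the tools and jam jar were not touched, and the job was handed in at about 15 s.

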